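Close the refilled pump bottle and refit its pump head

ROBOT

A 7-joint arm with a two-finger parallel gripper is mounted at the origin on the work surface. World frame = base frame: x ahead of the robot, y to its left, z up, the work surface at z = 0. Lengths are in m, angles in rad, forces in N, time in s.
With the tool pointing down it reaches from about 0.4 to 0.75 m from the base axis. Payload 19.5 kg.
Tool frame: the origin (TCP) lies at the very end of the fingers, on their centre line; the grasp point (between the pads) lies 19 mm behind it; z points along the fingers, y is the line along which they close (so a half turn about z gives the same grasp; the last joint's range is limited). The gripper opens to 85 mm and grips with 20 to 120 N. Pads are 22 mm wide; open, the fingers measure 114 mm over their backs; the gripper's body (76 mm by 85 mm) begins 54 mm behind the grasp point. The pads swing forward as they close: fully open they stand 13 mm farther back than shut.
Start: joints at [1.29, 0.707, -0.028, 1.485, 0.022, 0.951, -0.075], TCP at [0.136, -0.559, 0.231] pointing down, gripper open.
Joint ranges: [-2.71, 2.71], [-0.32, 2.16], [-1.57, 1.52], [0, 2.45], [-1.46, 4.6], [0, 2.02], [-2.83, 2.83]. Speed limits (rad/s): [1.89, 1.89, 2.57, 2.57, 3.01, 3.01, 3.01].

INTERFACE

Orientations are given as a unit quaternion [x, y, z, w].
In Python, from workcell import robot gives the robot as it stands.
- The arm moves only by the tool arm_command, never from a script. Its argument "targets" is a list of rows, each a list of 5 numbers: the shift along the tool's x, y, z in m, then the turn about the tool's z in degrees, then the finger opening in m, from 0 to 0.0854. A call has 1 to 5 rows; each row is the pose to reach, as a shift and turn from the pose commanded when the call began, along the tool's axes at that moment; what a row does not reach only later rows make up. A row lasts 1/10 s, in which the tool goes at most 50 mm and 8.59 degrees, less where a joint would pass 70% of its speed; a pose out of reach is approached as far as the arm can. A call with a gripper value outside its range is refused whole. The fingers move at their own pace and stop on an object; the grip force is fixed at half the most. Time passes only in rows, so rows that repeat a pose let the fingers close. It gives the time, the measured TCP pose, the force, the opening and the grip force at its end, in the units of the state.
- robot.sense(): the state, without advancing time (a new reading comes with each control period).
- robot.capture(name): name is "scene" or "side" or "wrist"; returns a dict with "frame" (384x512x3 uint8, red, green, blue), "fx", "fy", "cx", "cy" (pixels), "rvec" (rotation vector, rad) and "tvec" (3), from world to camera coordinates, as OpenCV has them. Camera axes: x right, y down, z forward; pixel columns grow to the right and rows downward; lengths in m; the calibration is good to about 2 mm. A picture is of the moment at which its call begins. There is no depth.
- robot.close_job(): hands the job in; it is judged then, once.
Trained networks look in a picture, given as the dict that the camera call returned (one of the last four; its "shot" number tells which), for a name from the list of things; names that differ only in an ending like _2 or _b are one class to them, and where a whole thing is asked for, a point or a joint stands for the part that bears it (a point fixed in the world has none). Each returns a list of dicts, best first, with "confidence" (0 to 1); they miss things now and then, are a little off and sometimes report something else, mostly with a low value. They report only what shows in the picture. A call takes as long as a camera call. They do not tell look-alikes from the thing itself.
- robot.search_frame(picture, thing): "extent" ([left, top, right, bottom] in pixels, round what is visible of it).
- robot.trace(picture, thing): "mask" (384x512 bool, what is visible of it) and "extent" ([left, top, right, bottom] in pixels, round what is visible of it).
- robot.place_of(picture, thing): "point" ([column, row] in pixels: a listed point, or the origin of a listed thing).
The state is a dict: "t": time; "q": joint angles; "joint_vel": joint speeds; "tau": joint torques, N m; "eef_pos": TCP position; "tcp_rot": TCP orientation; "wrist_force": force on the tool from outside, world axes, zero at the start; "wrist_torque": the same for the moment, N m; "opening": opening from 0.0 (shut) to 1.0 (fully open); "grasp_force": force on a finger pad.
Only numpy, scipy, OpenCV 4.12 (cv2) and the standard library are available. Lean on these libraries where they do the work, as an engineer would, in place of code of your own. Each camera call takes 0.05 s, during which the arm holds its last target. There are 200 camera calls.

TASK

The pump bottle in the shower caddy has just been refilled: first turn the ribbed collar on its neck clockwise (seen from above) until its pointer is at the long locked mark and it stops. Then take the loose pump head with the spout, turn it so that its grooves mesh with the ribs of the stem, slide it fully home on the stem and press the pump all the way down, as if expelling the air. Finish while still holding the pump head pressed fully down with the gripper, and leave the pumice, nail file, brush and overcap where they are.

Things in the scene. Friction and masses are not known exactly. Their poses are not given: they have to be found in the camera images.
- bottle: Round white pump bottle, 72 mm diameter, held immovably by a chrome wire ring in the caddy's upper tier. Origin: centre of its underside; z up along the neck axis. The shoulder slopes from radius 36 mm at height 90 mm to radius 24 mm at height 104 mm; the collar sits on it, clear above the tier's rails.
- locked_mark (a point): The long raised bar on the bottle's shoulder, on the bottle's -x side, 30 mm from its axis and 101 mm above its underside: the locked mark. A short bar 1.2 rad counter-clockwise from it (seen from above) is the open mark.
- collar (a joint): Captive lock collar on the bottle's neck, turning about the bottle's axis; rad, grows clockwise seen from above. 0 = open, pointer at the short mark; 1.20 = pointer at the long locked mark; hard stop at 1.25. Stays where it is left (friction 0.12 N m). The pointer's direction is the bottle's -x direction turned counter-clockwise by (1.20 - value).
- collar_top (a point): Centre of the collar's top face, 131 mm above the bottle's underside; turns with the collar. The collar is a ribbed white cylinder, 46 mm diameter, 24 mm tall below this point; a pointer ridge 5 mm wide runs up its side and stands out 6 mm, so grip it across, away from the ridge. The stem rises 36.5 mm through its middle.
- stem_tip (a point): Top of the grey splined pump stem, on the bottle's axis, 36.5 mm above the collar's top when up; moves down with the stem, which cannot turn. z up; +x, +y, -x, -y point along its four ribs. Nose: 12 mm rod tapering over the last 6 mm to 5 mm. The ribs begin 9 mm below the tip, are 4 mm thick and reach 11 mm from the axis (stepped in over their top 2 mm).
- pump_stroke (a joint): How far the stem is pressed down, in m: 0 = up (at rest), 0.010 = bottom stop. Spring: about 5 N to start, about 11 N at the bottom.
- pump_head: Loose white pump head standing upright on the bench, 35 g. Origin: centre of its underside; z up; x along the spout. Round skirt 33 mm diameter, 34 mm tall in all, closed top. The spout (10 mm thick) leaves the top part along +x to 55 mm from the axis, its underside 19 to 24 mm above the head's underside: best gripped across y.
- head_mouth (a point): Mouth of the head's bore = centre of its underside; x along the spout. Bore 26 mm wide, 24 mm deep. From 4 mm inside, four teeth (stepped in over 2 mm) leave a 15 mm round passage and four grooves 7 mm wide along +x (the spout's line), +y, -x, -y. They mesh when the spout lines up with any rib of the stem to within about 0.15 rad.
- head_ceiling (a point): Ceiling of the head's bore, on its axis, 24 mm above its underside. Fully home it touches the stem tip: the head's underside is then 12.5 mm above the collar's top (stem up) or 2.5 mm (stem fully down). Unmeshed the head stands on the ribs, this point about 9 mm above the stem tip.
- caddy: Two-tier chrome wire caddy, fixed. Origin on the bench under the middle of the upper tier; y along its width, x to its back. Upper tier 100 x 260 mm, floor at 115 mm, rails to 161 mm above the bench. Lower tier 280 mm wide, from x = -140 to +50 mm, floor at 16 mm, rails to 65 mm. Its pole stands at x = 100 mm, y = 0: 25 mm diameter, 354 mm high.
- overcap: Bystander: white round overcap of the bottle, closed dome without spout, 42 mm diameter, 46 mm tall, standing on the bench. Origin: centre of its underside.
- pumice: Bystander: green pumice block 70 x 44 x 28 mm in the lower tier. Origin: centre of its underside.
- nail_file: Bystander: flat steel nail file 150 mm long (along its y), 16 mm wide, lying in the front of the lower tier. Origin: under its middle.
- brush: Bystander: grey silicone scrubbing brush 66 x 50 mm, 35 mm tall, bristles down, in the lower tier. Origin: centre of its underside.
Things that resemble listed ones, but are neither listed nor needed, are in the scene too. Leave any orange look-alike of the pump_head alone.

How it is judged:
On the way, in this order (a step that is already met when the one before it is completed fails the run):
1. the collar is turned to its locked mark (value of joint collar above 1.1 rad), for 0.2 s.
2. the pump head is meshed with the stem and slid home (z of pump_head in the frame of stem_tip below -0.0215 m and horizontal distance between pump_head and stem_tip below 0.004 m and angle between pump_head's own z axis and vertical below 0.12 rad), for 0.2 s.
At the end, for the whole second after the job is handed in: Collar locked (over 1.1 rad). Pump head upright (within 0.12 rad), meshed home: underside at least 21.5 mm below the stem tip, axis within 4 mm. Stem pressed at least 8 of its 10 mm and kept down by the gripper (over 2 N on the head) (all of step 2 and value of joint collar above 1.1 rad and value of joint pump_stroke above 0.008 m and contact force between the fingers and pump_head above 2 N); the arm keeps its last pose, push and grip.
It fails at once if the pumice, nail file, brush or overcap is moved by more than 30 mm (distance of any of pumice, nail_file, brush, overcap from where it was at the start of the episode above 0.03 m).
It also fails if it takes over 61 s, if anything falls off the work surface, if the arm or the gripper's body presses on something with over 40 N, if the wrist force passes 120 N, or if a joint passes its speed limit or range.

## Working session

There is one attempt and no reset: what is moved stays moved. The work goes in short steps, Python scripts to look and compute and a tool call to move; the robot and the scene stay as the last step left them, time stands still between calls to the robot, and variables do not carry over. Pictures are saved under pics/ and viewed, at most 10 in all, crops included, and the job is handed in when it is done.

Besides the shell and the picture viewer there is one more tool, called after "Request:" as name([rows], argument=value, ...), one row to a line, values as JSON. arm_command: Moves the arm, as the interface text tells. Its arguments: {"type":"object","properties":{"targets":{"type":"array"}},"required":["targets"]}

```bash
mkdir -p pics
cat > h.py <<'E'
import numpy as np, cv2
from scipy.spatial.transform import Rotation as R
from workcell import robot
def ray(p,px):
    K=np.array([[p['fx'],0,p['cx']],[0,p['fy'],p['cy']],[0,0,1]])
    Rm=cv2.Rodrigues(np.array(p['rvec'],float))[0]; t=np.array(p['tvec'],float).ravel()
    d=Rm.T@np.linalg.inv(K)@np.array([px[0],px[1],1.]); return -Rm.T@t, d/np.linalg.norm(d)
def onz(p,px,z):
    o,d=ray(p,px); return o+d*(z-o[2])/d[2]
def tri(obs):
    A=np.zeros((3,3));b=np.zeros(3)
    for p,px in obs:
        o,d=ray(p,px);M=np.eye(3)-np.outer(d,d);A+=M;b+=M@o
    x=np.linalg.solve(A,b)
    return x,[np.linalg.norm((np.eye(3)-np.outer(ray(p,px)[1],ray(p,px)[1]))@(x-ray(p,px)[0])) for p,px in obs]
def proj(p,X):
    K=np.array([[p['fx'],0,p['cx']],[0,p['fy'],p['cy']],[0,0,1.]])
    return cv2.projectPoints(np.array(X,float).reshape(-1,3),np.array(p['rvec'],float),np.array(p['tvec'],float),K,None)[0].reshape(-1,2)
def save(p,n): cv2.imwrite('pics/'+n,cv2.cvtColor(p['frame'],cv2.COLOR_RGB2BGR))
def totool(dX):
    s=robot.sense(); return R.from_quat(s['tcp_rot']).inv().apply(dX)
E
python3 - <<'E'
from h import *
np.set_printoptions(precision=4,suppress=True)
P={n:robot.capture(n) for n in('scene','side')}
for n,p in P.items():
    save(p,n+'0.png'); print(n,ray(p,(256,192)))
    for t in('stem_tip','collar_top','locked_mark','pump_head','head_mouth','overcap','bottle','caddy'):
        print(n,t,[(np.round(d['point'],1).tolist(),round(d['confidence'],2)) for d in robot.place_of(p,t)][:4])
w=np.hstack([P['scene']['frame'],P['side']['frame']]); 
s=robot.sense();print(s['eef_pos'],R.from_quat(s['tcp_rot']).as_matrix())
E
```

```text
scene (array([ 1.422 , -0.322 ,  0.8629]), array([-0.7681,  0.2812, -0.5753]))
scene stem_tip []
scene collar_top [([275.7, 186.2], 0.56)]
scene locked_mark [([272.0, 192.1], 0.98)]
scene pump_head [([369.0, 246.5], 0.76), ([360.2, 218.8], 0.44)]
scene head_mouth [([370.4, 241.6], 0.67), ([357.8, 216.0], 0.56)]
scene overcap [([103.2, 277.9], 0.59)]
scene bottle [([271.4, 232.1], 0.69), ([360.2, 209.9], 0.39)]
scene caddy [([258.9, 268.8], 0.74)]
side (array([0.3342, 0.8196, 0.9349]), array([ 0.2033, -0.7314, -0.651 ]))
side stem_tip [([239.1, 170.5], 0.4)]
side collar_top [([254.5, 358.2], 0.65), ([237.0, 183.0], 0.47), ([253.4, 272.7], 0.36)]
side locked_mark [([250.1, 193.8], 0.9)]
side pump_head [([214.0, 338.1], 0.8), ([258.1, 359.6], 0.6)]
side head_mouth [([256.9, 363.7], 0.86), ([211.9, 337.4], 0.86)]
side overcap [([305.0, 173.3], 0.51)]
side bottle [([254.3, 273.2], 0.31)]
side caddy []
[ 0.136  -0.5587  0.2313] [[ 0.9716  0.2365 -0.    ]
 [ 0.2365 -0.9716  0.0001]
 [-0.     -0.0001 -1.    ]]
```

View pics/scene0.png

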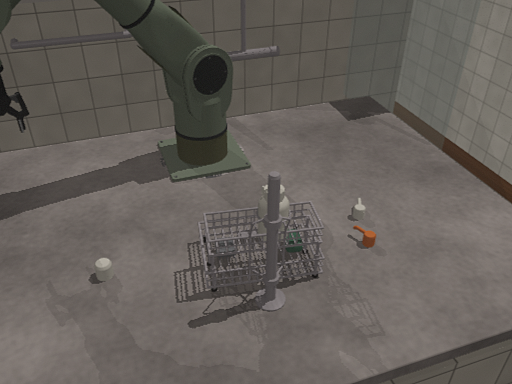

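View pics/side0.png

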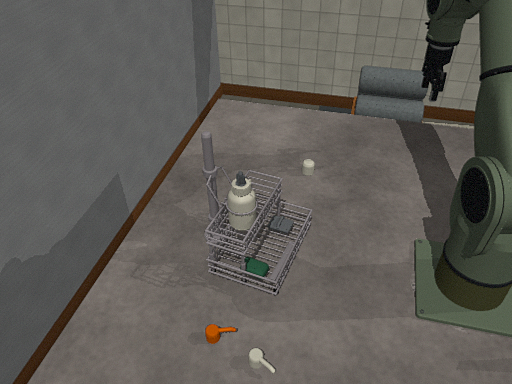

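The scene view shows the bottle at (273,200) behind the pole, the white head at (359,212), the orange look-alike at (369,239) and the overcap at (103,268). The side view shows the stem at (240,177), the white head at (257,358), the orange one at (213,334) and the overcap at (308,167). Three things could be taken for the pump head: orange (369,239), the overcap dome (103,268) and the white spouted one (359,212). I choose the white spouted one and will check it in a crop.

Run:
```python
from h import *
np.set_printoptions(precision=4,suppress=True)
a=robot.capture('scene');b=robot.capture('side')
print('head',tri([(a,(357.8,216)),(b,(256.9,363.7))]), onz(a,(357.8,216),0),onz(b,(256.9,363.7),0))
print('lock',tri([(a,(272,192.1)),(b,(250.1,193.8))]))
print('ctop',tri([(a,(275.7,186.2)),(b,(237,183))]))
print('over',tri([(a,(103.2,277.9)),(b,(305,173.3))]))
for z in(.246,.2825): print(z,onz(a,(275.7,186.2),z),onz(b,(237,183),z),onz(b,(239.1,170.5),z))
c=b['frame'];s1=cv2.resize(c[320:384,190:290],(800,512),interpolation=cv2.INTER_CUBIC)[:, :400*2]
s2=c[165:235,200:300];s2=cv2.resize(s2,(400,280),interpolation=cv2.INTER_CUBIC);s1=cv2.resize(s1,(400,256))
s3=cv2.resize(a['frame'][170:240,240:340],(400,280),interpolation=cv2.INTER_CUBIC);s4=cv2.resize(a['frame'][190:254,310:410],(400,256),interpolation=cv2.INTER_CUBIC)
im=np.vstack([np.hstack([s2,s3]),np.hstack([s1,s4])]);cv2.imwrite('pics/crop1.png',im[:,:,::-1])
```

```text
head (array([ 0.4751,  0.3382, -0.003 ]), [np.float64(0.0007966073309394799), np.float64(0.0007966073309394407)]) [ 0.4791  0.3364 -0.    ] [0.4741 0.3391 0.    ]
lock (array([0.5714, 0.027 , 0.2184]), [np.float64(0.0019635954782549433), np.float64(0.001963595478254791)])
ctop (array([0.6006, 0.0269, 0.2508]), [np.float64(0.002104289003384681), np.float64(0.0021042890033845948)])
over (array([ 0.4881, -0.3779, -0.0069]), [np.float64(0.002899846954805813), np.float64(0.002899846954805877)])
0.246 [0.5915 0.0289 0.246 ] [0.6034 0.0238 0.246 ] [ 0.6125 -0.0255  0.246 ]
0.2825 [0.6406 0.0081 0.2825] [0.5891 0.066  0.2825] [0.5978 0.0193 0.2825]
```

View pics/crop1.png

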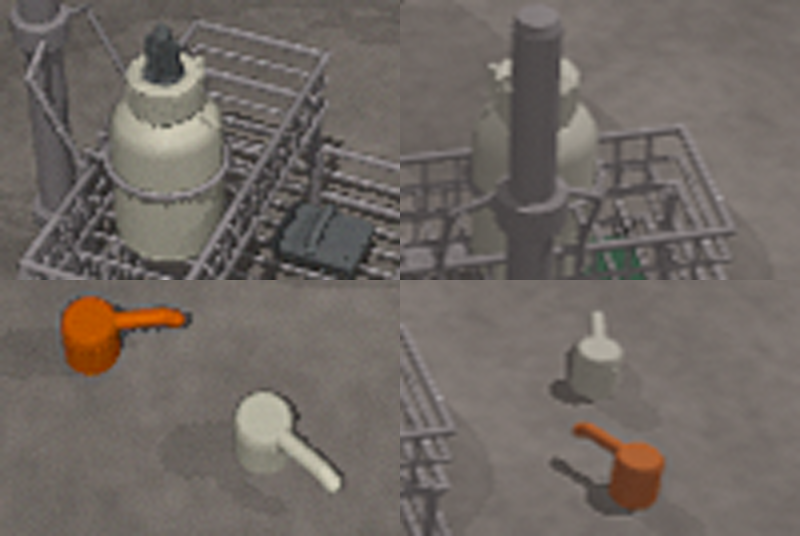

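The crop confirms the white spouted head at about (0.476, 0.338), spout pointing toward the robot. The bottle axis is at about (0.600, 0.027), with the pointer on the -y side (collar open). I'm moving over the bottle for a close look.

Request:
arm_command([
  [0,0,-0.05,0,0.085],
  [0.02,-0.016,-0.1,0,0.085],
  [0.05,-0.04,-0.14,0,0.085],
  [0.09,-0.07,-0.17,0,0.085],
  [0.13,-0.1,-0.18,0,0.085],
])

```text
t: 1.5
eef_pos: [0.2275, -0.4442, 0.4075]
tcp_rot: [0.993, 0.118, 0.0, 0.001]
wrist_force: [1.6, -0.7, 0.3]
opening: 0.996
grasp_force: 0.0
```

Request:
arm_command([
  [0.04,-0.03,0,0,0.085],
  [0.08,-0.06,0,0,0.085],
  [0.12,-0.09,0,0,0.085],
  [0.16,-0.12,0,0,0.085],
  [0.19,-0.15,0,0,0.085],
])

```text
t: 2.0
eef_pos: [0.3776, -0.2521, 0.4056]
tcp_rot: [0.993, 0.12, 0.0, -0.0]
wrist_force: [0.1, -0.7, -0.5]
opening: 0.993
grasp_force: 0.0
```

Request:
arm_command([
  [0.04,-0.03,0,-8,0.085],
  [0.08,-0.06,0,-16,0.085],
  [0.12,-0.09,0,-24,0.085],
  [0.15,-0.12,0,-32,0.085],
  [0.19,-0.15,0,-40,0.085],
])

```text
t: 2.5
eef_pos: [0.5257, -0.0622, 0.406]
tcp_rot: [0.891, 0.454, 0.0, 0.0]
wrist_force: [0.5, -1.0, -0.6]
opening: 1.001
grasp_force: 0.0
```

Request:
arm_command([
  [0,0,0,-5,0.085],
  [0,0,0,-10,0.085],
  [0,0,0,-15,0.085],
  [0,0,0,-15,0.085],
])

```text
t: 2.9
eef_pos: [0.5253, -0.0636, 0.4055]
tcp_rot: [0.825, 0.565, 0.0, -0.0]
wrist_force: [0.7, -0.5, 0.0]
opening: 0.994
grasp_force: 0.0
```

Run:
```python
from h import *
np.set_printoptions(precision=4,suppress=True)
p=robot.capture('wrist');save(p,'w1.png');print(ray(p,(256,192)))
s=robot.sense();print(s['t'],s['eef_pos'],s['q'],R.from_quat(s['tcp_rot']).as_matrix(),s['wrist_force'])
for t in('stem_tip','collar_top','locked_mark'):
    for d in robot.place_of(p,t)[:3]: print(t,d['point'],d['confidence'],[onz(p,d['point'],z) for z in (.217,.247,.2835)])
print(proj(p,[[.6,.027,.2835],[.6,.027,.247]]))
```

```text
(array([0.5502, 0.0027, 0.5478]), array([-0.0964, -0.287 , -0.9531]))
2.95 [ 0.5253 -0.0637  0.4056] [ 0.2514  0.5011 -0.366   1.2794  0.1754  1.3922 -0.4784] [[ 0.3654  0.9309 -0.    ]
 [ 0.9309 -0.3654  0.0002]
 [ 0.0001 -0.0001 -1.    ]] [-0.4253 -0.7083 -0.1956]
stem_tip [295.5, 56.0] 0.59 [array([0.6068, 0.0249, 0.217 ]), array([0.6017, 0.0229, 0.247 ]), array([0.5954, 0.0205, 0.2835])]
collar_top [291.3, 62.5] 0.58 [array([0.6008, 0.0206, 0.217 ]), array([0.5962, 0.019 , 0.247 ]), array([0.5906, 0.017 , 0.2835])]
locked_mark [256.8, 71.2] 0.95 [array([0.5646, 0.0257, 0.217 ]), array([0.5633, 0.0236, 0.247 ]), array([0.5617, 0.021 , 0.2835])]
[[298.2049  45.663 ]
 [292.341   52.2689]]
```

View pics/w1.png

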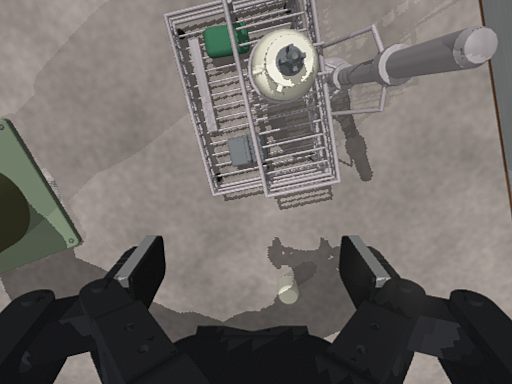

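The wrist view shows the bottle with the stem at (292,60), the locked mark toward the robot at (256,71), and the pole to the right. I'm moving over the axis for a precise look.

Request:
arm_command([
  [0.04,0.013,0,0,0.085],
  [0.08,0.027,0,0,0.085],
  [0.106,0.036,0,0,0.085],
  [0.106,0.036,0,0,0.085],
  [0.106,0.036,0,0,0.085],
])

```text
t: 3.6
eef_pos: [0.5974, 0.0223, 0.4052]
tcp_rot: [0.826, 0.564, -0.0, -0.0]
wrist_force: [-0.9, -0.4, 0.1]
opening: 0.997
grasp_force: 0.0
```

Run:
```python
from h import *
np.set_printoptions(precision=4,suppress=True)
p=robot.capture('wrist')
s=robot.sense();print(s['t'],s['eef_pos'],s['q'])
for t,z in(('stem_tip',.2835),('collar_top',.247),('locked_mark',.217)):
    for d in robot.place_of(p,t)[:3]: print(t,d['point'],d['confidence'],onz(p,d['point'],z))
# world-aligned top views: right=+x, up=+y, 0.1mm.. centre (.597,.022)
def rect(z,h,n=390):
    W=[[.597-h,.022+h,z],[.597+h,.022+h,z],[.597+h,.022-h,z],[.597-h,.022-h,z]]
    H=cv2.getPerspectiveTransform(proj(p,W).astype(np.float32),np.float32([[0,0],[n,0],[n,n],[0,n]]))
    return cv2.warpPerspective(p['frame'],H,(n,n),flags=cv2.INTER_CUBIC)
im=np.hstack([rect(.247,.045),rect(.274,.025)]);cv2.imwrite('pics/r1.png',im[:,:,::-1])
```

```text
3.65 [0.5972 0.0216 0.4056] [ 0.0525  0.6416 -0.3503  0.9984  0.2073  1.5323 -0.6137]
stem_tip [252.6, 177.6] 0.82 [0.5976 0.0231 0.2835]
collar_top [250.6, 171.4] 0.89 [0.5946 0.021  0.247 ]
locked_mark [225.6, 173.8] 0.64 [0.5642 0.022  0.217 ]
locked_mark [249.6, 170.6] 0.38 [0.5911 0.0156 0.217 ]
```

View pics/r1.png

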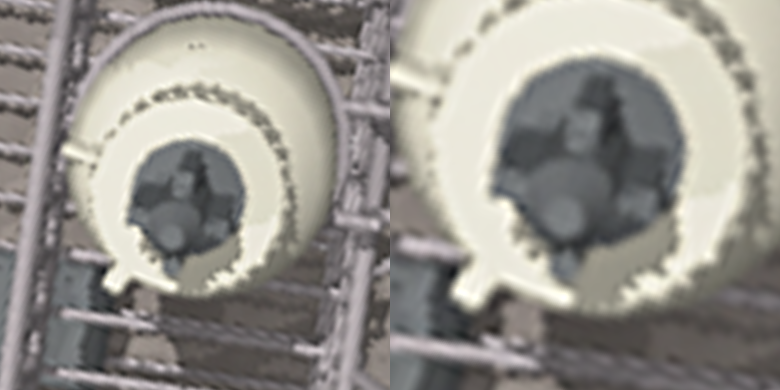

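The rectified views put the axis at (0.596, 0.022). The pointer is at about 227°, the locked bar at about 172°, and the ribs at about -10° yaw. The fingers' closing line, at 159°, clears the pointer. I'm descending and gripping the collar.

Request:
arm_command([
  [0,-0.001,0.04,0,0.085],
  [0,-0.001,0.08,0,0.085],
  [0,-0.001,0.12,0,0.085],
  [0,-0.001,0.15,0,0.085],
  [0,-0.001,0.17,0,0.085],
])

```text
t: 4.3
eef_pos: [0.5957, 0.0216, 0.2339]
tcp_rot: [0.826, 0.564, -0.001, -0.0]
wrist_force: [0.0, 0.1, 0.4]
opening: 0.997
grasp_force: 0.0
```

Request:
arm_command([
  [0,0,0.012,0,0.085],
  [0,0,0.012,0,0.06],
  [0,0,0.012,0,0.04],
  [0,0,0.012,0,0.03],
  [0,0,0.012,0,0.03],
])

```text
t: 4.8
eef_pos: [0.5965, 0.0224, 0.225]
tcp_rot: [0.826, 0.564, 0.001, 0.0]
wrist_force: [-3.9, -1.0, 11.0]
opening: 0.515
grasp_force: 60.1
```

Request:
arm_command([
  [0,0,0,0,0.02],
  [0,0,0,0,0.02],
  [0,0,0,0,0.02],
  [0,0,0,0,0.02],
])

```text
t: 5.2
eef_pos: [0.5965, 0.0224, 0.225]
tcp_rot: [0.826, 0.564, 0.001, 0.0]
wrist_force: [-4.3, 0.3, 10.1]
opening: 0.512
grasp_force: 60.1
```

Request:
arm_command([
  [0,0,-0.001,8,0.02],
  [0,0,-0.001,16,0.02],
  [0,0,-0.001,24,0.02],
  [0,0,-0.001,32,0.02],
  [0,0,-0.001,40,0.02],
])

```text
t: 5.7
eef_pos: [0.5967, 0.0222, 0.2252]
tcp_rot: [0.97, 0.245, 0.0, 0.0]
wrist_force: [1.1, -1.5, -5.8]
opening: 0.516
grasp_force: 63.7
```

Request:
arm_command([
  [0,0,0,6,0.02],
  [0,0,0,12,0.02],
  [0,0,0,18,0.02],
  [0,0,0,18,0.02],
])

```text
t: 6.1
eef_pos: [0.5967, 0.0221, 0.2251]
tcp_rot: [0.996, 0.092, 0.001, 0.0]
wrist_force: [2.5, -3.4, -2.1]
opening: 0.514
grasp_force: 64.1
```

Run:
```python
from h import *
s=robot.sense();print(s['t'],s['eef_pos'],s['wrist_force'],s['wrist_torque'],s['q'],R.from_quat(s['tcp_rot']).as_matrix()[:,1])
```

```text
6.1 [0.59671822 0.02206745 0.22514864] [ 2.45381424 -3.39706695 -2.07619421] [-0.73545348 -0.38695019 -0.11115278] [-0.07188829  0.74787366 -0.0394904   1.40839501  0.03309964  0.98490989
 -1.50580719] [ 1.83075340e-01 -9.83098552e-01  8.10130361e-04]
```

Request:
arm_command([
  [0,0,0,5,0.02],
  [0,0,0,10,0.02],
  [0,0,0,12,0.02],
  [0,0,0,12,0.02],
])

```text
t: 6.5
eef_pos: [0.5965, 0.022, 0.2252]
tcp_rot: [1.0, -0.01, 0.0, 0.0]
wrist_force: [-1.2, -5.5, 3.4]
opening: 0.516
grasp_force: 65.8
```

Run:
```python
from h import *
s=robot.sense();print(s['t'],s['eef_pos'],s['wrist_force'],s['wrist_torque'],R.from_quat(s['tcp_rot']).as_matrix()[:,1])
```

```text
6.5 [0.59648183 0.02197146 0.22520962] [-1.17404503 -5.5294822   3.38442704] [-1.11430778  0.23382099  0.73939728] [-2.05333001e-02 -9.99788883e-01  7.56690032e-04]
```

Request:
arm_command([
  [0,0,0,3,0.02],
  [0,0,0,5,0.02],
  [0,0,0,5,0.02],
])

```text
t: 6.8
eef_pos: [0.5984, 0.0217, 0.2254]
tcp_rot: [0.999, -0.054, 0.003, 0.0]
wrist_force: [15.6, -6.6, -5.5]
opening: 0.517
grasp_force: 64.6
```

Run:
```python
from h import *
s=robot.sense();print(s['t'],s['eef_pos'],s['wrist_force'],s['wrist_torque'],R.from_quat(s['tcp_rot']).as_matrix()[:,1])
```

```text
6.8 [0.59840081 0.02174635 0.22535998] [15.60588866 -6.63733683 -5.46305473] [-1.31452984 -3.20122239  0.65749693] [-1.07911207e-01 -9.94160488e-01  3.08862086e-04]
```

Request:
arm_command([
  [0,0,0,0,0.085],
  [0,0,0,0,0.085],
  [0,0,0,0,0.085],
  [0,0,0,0,0.085],
])

```text
t: 7.2
eef_pos: [0.5964, 0.0226, 0.2247]
tcp_rot: [0.999, -0.055, -0.0, -0.0]
wrist_force: [-0.9, -1.1, 0.0]
opening: 0.996
grasp_force: 0.0
```

Request:
arm_command([
  [0,0,-0.04,0,0.085],
  [0,0,-0.08,0,0.085],
  [0,0,-0.12,0,0.085],
  [0,0,-0.17,0,0.085],
  [0,0,-0.18,0,0.085],
])

```text
t: 7.7
eef_pos: [0.597, 0.0224, 0.4096]
tcp_rot: [0.998, -0.055, 0.003, -0.0]
wrist_force: [-0.5, -0.4, -0.9]
opening: 0.993
grasp_force: 0.0
```

Run:
```python
from h import *
np.set_printoptions(precision=4,suppress=True)
p=robot.capture('wrist')
s=robot.sense();print(s['t'],s['eef_pos'],s['q'],s['opening'],R.from_quat(s['tcp_rot']).as_matrix()[:,:2].T)
print(ray(p,(256,192))[0])
for t,z in(('stem_tip',.2845),('collar_top',.248),('locked_mark',.218)):
    for d in robot.place_of(p,t)[:3]: print(t,d['point'],d['confidence'],onz(p,d['point'],z))
def rect(z,h,n=390):
    W=[[.596-h,.022+h,z],[.596+h,.022+h,z],[.596+h,.022-h,z],[.596-h,.022-h,z]]
    H=cv2.getPerspectiveTransform(proj(p,W).astype(np.float32),np.float32([[0,0],[n,0],[n,n],[0,n]]))
    return cv2.warpPerspective(p['frame'],H,(n,n),flags=cv2.INTER_CUBIC)
im=np.hstack([rect(.248,.045),rect(.2755,.025)]);cv2.imwrite('pics/r2.png',im[:,:,::-1])
```

```text
7.75 [0.5969 0.0225 0.4085] [-0.1177  0.6278  0.0649  1.0057 -0.0384  1.5038 -1.7434] 0.9930016998502607 [[ 0.994  -0.1096  0.0052]
 [-0.1095 -0.994  -0.0011]]
[0.6663 0.0138 0.5524]
stem_tip [256.0, 181.0] 0.82 [0.594  0.0183 0.2845]
collar_top [253.6, 169.4] 0.85 [0.5969 0.0201 0.248 ]
collar_top [253.5, 178.8] 0.72 [0.5868 0.0213 0.248 ]
collar_top [104.0, 216.4] 0.26 [0.5624 0.1886 0.248 ]
locked_mark [250.7, 191.2] 0.88 [0.5644 0.0269 0.218 ]
```

View pics/r2.png

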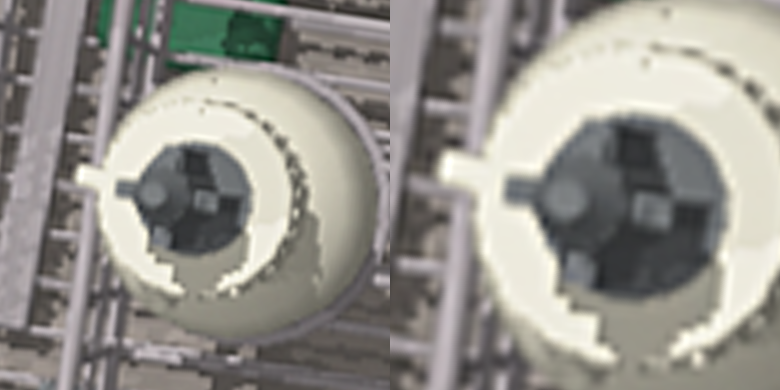

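The pointer now sits on the locked bar, at (85,175) in the left panel, so the collar is locked. The locked bar's direction gives a bottle yaw of about -10°, and the grip centred on the axis at (0.5965, 0.022). Next, the head.

Request:
arm_command([
  [-0.02,-0.04,0,0,0.085],
  [-0.04,-0.08,0,0,0.085],
  [-0.06,-0.12,0,0,0.085],
  [-0.08,-0.16,0,0,0.085],
  [-0.1,-0.2,0.02,0,0.085],
])

```text
t: 8.4
eef_pos: [0.5184, 0.2339, 0.3847]
tcp_rot: [0.998, -0.055, 0.001, -0.0]
wrist_force: [1.2, 0.5, -1.9]
opening: 0.993
grasp_force: 0.0
```

Request:
arm_command([
  [-0.02,-0.04,0.02,0,0.085],
  [-0.04,-0.07,0.06,0,0.085],
  [-0.055,-0.1,0.1,0,0.085],
  [-0.055,-0.1,0.14,0,0.085],
  [-0.055,-0.1,0.18,0,0.085],
])

```text
t: 8.9
eef_pos: [0.4736, 0.3383, 0.2016]
tcp_rot: [0.999, -0.054, -0.001, 0.001]
wrist_force: [1.2, 0.9, -0.6]
opening: 0.994
grasp_force: 0.0
```

Run:
```python
from h import *
np.set_printoptions(precision=4,suppress=True)
p=robot.capture('wrist');save(p,'w2.png')
s=robot.sense();print(s['t'],s['eef_pos'],s['q'],R.from_quat(s['tcp_rot']).as_matrix()[:,:2].T)
for d in robot.place_of(p,'head_mouth')[:3]+robot.place_of(p,'pump_head')[:3]: print(d['point'],d['confidence'],onz(p,d['point'],0))
for d in robot.place_of(p,'head_ceiling')[:3]: print('ceil',d['point'],d['confidence'],onz(p,d['point'],.024))
for d in robot.trace(p,'pump_head')[:3]:
    m=d['mask'];ys,xs=np.nonzero(m);print(d['confidence'],d['extent'],p['frame'][m].mean(0))
    Q=np.array([onz(p,(x,y),.025)[:2] for x,y in zip(xs,ys)])  # spout-height plane
    c=Q.mean(0);f=Q[np.argsort(-np.linalg.norm(Q-c,axis=1))[:15]].mean(0);print('cent',c,'far',f,'ang',np.degrees(np.arctan2(*(f-c)[::-1])))
```

```text
8.95 [0.4723 0.3364 0.196 ] [-0.6967  0.7615  0.046   1.5048 -0.0414  0.886  -2.3165] [[ 0.9941 -0.1086 -0.0073]
 [-0.1086 -0.9941  0.0066]]
[250.7, 156.5] 0.94 [0.4785 0.3381 0.    ]
[272.5, 47.8] 0.58 [0.5917 0.3026 0.    ]
[255.8, 154.7] 0.64 [0.4799 0.332  0.    ]
ceil [252.5, 162.2] 0.75 [0.4766 0.3363 0.024 ]
ceil [275.5, 44.1] 0.72 [0.5914 0.3013 0.024 ]
0.9 [232.8, 141.5, 268.2, 203.3] [195.5839 192.1949 177.9517]
cent [0.47   0.3397] far [0.4312 0.3604] ang 151.96341373234813
0.75 [256.8, 23.1, 300.6, 94.8] [205.6185 101.6494  15.6736]
cent [0.5828 0.2981] far [0.5416 0.2831] ang -160.07424127527912
```

View pics/w2.png

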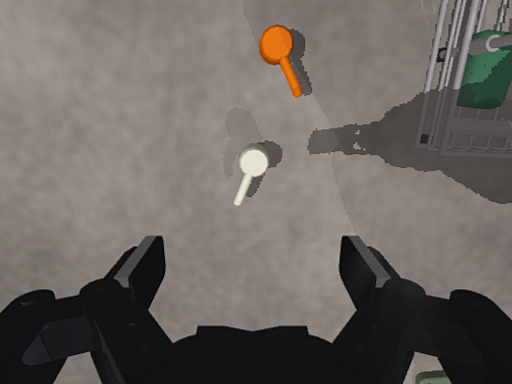

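The white head is at (254,161) px, or (0.4775, 0.337), with the spout toward 153°. The orange one at (277,45) stays untouched. I'll grip across the spout with a +21° turn.

Request:
arm_command([
  [0.005,0,0.03,6,0.085],
  [0.005,-0.001,0.07,13,0.085],
  [0.005,-0.001,0.11,21,0.085],
  [0.005,-0.001,0.14,21,0.085],
  [0.005,-0.001,0.16,21,0.085],
])

```text
t: 9.65
eef_pos: [0.4809, 0.3385, 0.0445]
tcp_rot: [0.972, -0.236, 0.0, -0.001]
wrist_force: [0.4, 0.7, 0.4]
opening: 0.996
grasp_force: 0.0
```

Run:
```python
from h import *
np.set_printoptions(precision=4,suppress=True)
p=robot.capture('wrist')
s=robot.sense();print(s['t'],s['eef_pos'],s['q'],R.from_quat(s['tcp_rot']).as_matrix()[:,:2].T)
for n in('head_mouth','head_ceiling'):
  for d in robot.place_of(p,n)[:2]: X=onz(p,d['point'],.024*(n!='head_mouth'));print(n,d['point'],d['confidence'],X,totool(X-s['eef_pos']))
```

```text
9.7 [0.4801 0.338  0.0423] [-0.7202  0.9953  0.1071  1.6045 -0.1727  0.5527 -2.562 ] [[ 0.8884 -0.459  -0.0012]
 [-0.459  -0.8884  0.0013]]
head_mouth [255.6, 211.2] 0.83 [0.4779 0.3361 0.    ] [-0.0011  0.0027  0.0423]
head_mouth [218.8, 15.7] 0.82 [0.5913 0.3011 0.    ] [ 0.1158 -0.0183  0.0422]
head_ceiling [258.0, 224.9] 0.76 [0.478  0.3348 0.024 ] [-0.0004  0.0039  0.0183]
```

Request:
arm_command([
  [-0.001,0.003,0.02,0,0.085],
  [-0.001,0.003,0.034,0,0.085],
  [-0.001,0.003,0.034,0,0.06],
  [-0.001,0.003,0.034,0,0.045],
  [-0.001,0.003,0.034,0,0.03],
])

```text
t: 10.3
eef_pos: [0.4787, 0.3363, 0.0117]
tcp_rot: [0.972, -0.236, 0.0, -0.001]
wrist_force: [0.5, -0.8, 0.4]
opening: 0.51
grasp_force: 0.0
```

Request:
arm_command([
  [0,0,0,0,0.015],
  [0,0,0,0,0.015],
  [0,0,0,0,0.015],
  [0,0,-0.03,0,0.015],
  [0,0,-0.06,0,0.015],
])

```text
t: 10.8
eef_pos: [0.478, 0.3358, 0.0715]
tcp_rot: [0.972, -0.236, -0.0, 0.0]
wrist_force: [0.0, -0.4, -0.5]
opening: 0.356
grasp_force: 59.8
```

The head is gripped. I'm lifting and travelling toward the bottle.

Request:
arm_command([
  [0,0,-0.05,0,0.015],
  [0,0,-0.1,0,0.015],
  [0,0,-0.15,0,0.015],
  [0,0,-0.2,0,0.015],
  [0,0,-0.24,0,0.015],
])

```text
t: 11.3
eef_pos: [0.4781, 0.3358, 0.3142]
tcp_rot: [0.972, -0.236, 0.001, -0.001]
wrist_force: [-0.4, 0.1, -1.0]
opening: 0.356
grasp_force: 59.9
```

Run:
```python
from h import *
np.set_printoptions(precision=4,suppress=True)
p=robot.capture('wrist')
s=robot.sense();print(s['t'],s['eef_pos'],s['q'],R.from_quat(s['tcp_rot']).as_matrix()[:,:2].T)
z0=s['eef_pos'][2]-.0085
for n in('head_mouth','head_ceiling'):
  for d in robot.place_of(p,n)[:2]: X=onz(p,d['point'],z0+.024*(n!='head_mouth'));print(n,d['point'],d['confidence'],totool(X-s['eef_pos']))
for d in robot.trace(p,'pump_head')[:2]: print(d['confidence'],d['extent'])
Rt=R.from_quat(s['tcp_rot'])
def rect(z,h=.07,n=560):
    W=[s['eef_pos']+Rt.apply([a,b,0])*[1,1,0]+[0,0,z-s['eef_pos'][2]] for a,b in((h,-h),(h,h),(-h,h),(-h,-h))]
    H=cv2.getPerspectiveTransform(proj(p,W).astype(np.float32),np.float32([[0,0],[n,0],[n,n],[0,n]]))
    return cv2.warpPerspective(p['frame'],H,(n,n),flags=cv2.INTER_CUBIC)
cv2.imwrite('pics/r3.png',rect(z0+.0265)[:,:,::-1])  # up=tool x,right=tool y
```

```text
11.35 [0.4794 0.3364 0.3196] [-0.7556  0.6465  0.1871  1.2965 -0.1208  1.2001 -2.6105] [[ 0.8883 -0.4592  0.0042]
 [-0.4591 -0.8883 -0.0084]]
head_mouth [236.2, 63.4] 0.95 [ 0.0853 -0.0048  0.0088]
head_mouth [249.9, 227.4] 0.79 [0.0045 0.0013 0.0085]
head_ceiling [238.6, 66.6] 0.85 [ 0.0818 -0.0028 -0.0153]
head_ceiling [250.6, 251.0] 0.68 [ 0.0037  0.0017 -0.0155]
0.84 [222.9, 47.2, 266.4, 92.1]
```

View pics/r3.png

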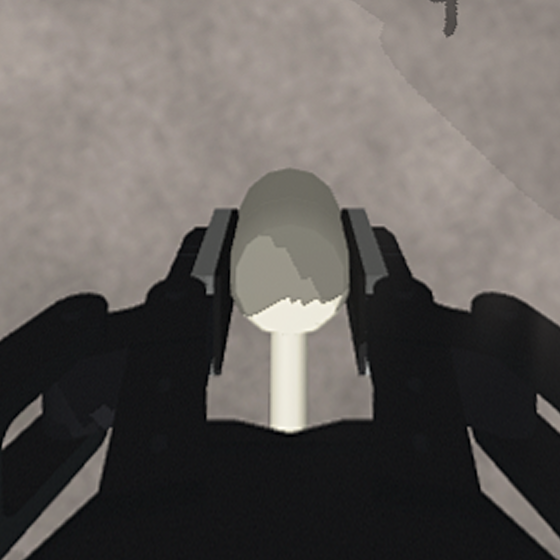

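The spout lies straight along tool -x between the fingers, running from (289,335) to (289,430). So the spout's yaw follows the tool exactly. I'm carrying it over the bottle with a 17° turn.

Request:
arm_command([
  [0.035,0.032,0,0,0.015],
  [0.07,0.064,0,0,0.015],
  [0.105,0.096,0,0,0.015],
  [0.14,0.128,0,0,0.015],
  [0.17,0.155,0,0,0.015],
])

```text
t: 12.0
eef_pos: [0.5582, 0.1176, 0.3096]
tcp_rot: [0.972, -0.237, -0.001, 0.001]
wrist_force: [-0.3, 0.5, -0.7]
opening: 0.357
grasp_force: 59.9
```

Request:
arm_command([
  [0.03,0.025,0,-5,0.015],
  [0.06,0.05,0,-10,0.015],
  [0.078,0.07,0,-17,0.015],
  [0.078,0.07,0,-17,0.015],
  [0.078,0.07,0,-17,0.015],
])

```text
t: 12.5
eef_pos: [0.5949, 0.0221, 0.3096]
tcp_rot: [0.996, -0.091, -0.001, -0.0]
wrist_force: [0.3, 0.6, 0.4]
opening: 0.352
grasp_force: 59.9
```

Run:
```python
from h import *
np.set_printoptions(precision=4,suppress=True)
P={n:robot.capture(n) for n in('scene','side','wrist')}
s=robot.sense();print(s['t'],s['eef_pos'],s['q'],R.from_quat(s['tcp_rot']).as_matrix()[:,:2].T)
e=s['eef_pos'];z0=e[2]-.0085
for k,p in P.items():
 for n,z in(('head_mouth',z0),('head_ceiling',z0+.024),('stem_tip',.2845),('collar_top',.248)):
  for d in robot.place_of(p,n)[:2]: X=onz(p,d['point'],z);print(k,n,np.round(d['point'],1),round(d['confidence'],2),X,'tool',totool(X-e))
 for d in robot.trace(p,'pump_head')[:2]: print(k,d['confidence'],d['extent'])
w=cv2.resize(P['side']['frame'][120:220,180:300],(480,400),interpolation=cv2.INTER_CUBIC)
cv2.imwrite('pics/s2.png',w[:,:,::-1])
```

```text
12.65 [0.595  0.0234 0.3102] [-0.1266  0.6716  0.0731  1.2621 -0.0491  1.2103 -1.8025] [[ 0.9839 -0.1787 -0.0008]
 [-0.1787 -0.9839 -0.0003]]
scene head_mouth [275.8 168.8] 0.66 [0.6052 0.0218 0.3017] tool [ 0.0103 -0.0002  0.0085]
scene head_mouth [372.  241.8] 0.63 [0.882  0.0931 0.3017] tool [ 0.27   -0.1198  0.0084]
scene head_ceiling [272.8 157.7] 0.52 [0.5971 0.0173 0.3257] tool [ 0.0032  0.0056 -0.0155]
scene head_ceiling [367.6 240.4] 0.48 [0.8995 0.0702 0.3257] tool [ 0.2913 -0.1004 -0.0156]
scene collar_top [274.9 189.9] 0.59 [0.607  0.0207 0.248 ] tool [0.0124 0.0005 0.0622]
scene 0.6 [268.3, 146.7, 281.9, 171.1]
side head_mouth [212.5 335.5] 0.84 [0.5099 0.4654 0.3017] tool [-0.1628 -0.4196  0.0085]
side head_mouth [242.  166.4] 0.68 [0.5878 0.0261 0.3017] tool [-0.0075 -0.0014  0.0085]
side head_ceiling [212.6 332. ] 0.87 [0.505  0.473  0.3257] tool [-0.169  -0.4263 -0.0155]
side head_ceiling [242.8 157.6] 0.69 [0.5858 0.0232 0.3257] tool [-0.009   0.0019 -0.0155]
side stem_tip [243.9 172.1] 0.66 [0.5841 0.025  0.2845] tool [-0.011   0.0003  0.0257]
side stem_tip [243.4 
[... 235 characters left out ...]
ist head_mouth [ 77.5 178.1] 0.97 [0.6413 0.1067 0.3017] tool [ 0.0306 -0.0902  0.0085]
wrist head_mouth [249.9 227.5] 0.81 [0.5976 0.0231 0.3017] tool [ 0.0026 -0.0002  0.0085]
wrist head_ceiling [ 67.4 183.1] 0.91 [0.6436 0.0964 0.3257] tool [ 0.0348 -0.0805 -0.0155]
wrist head_ceiling [250.4 249.8] 0.8 [0.5969 0.0228 0.3257] tool [ 0.002   0.0002 -0.0155]
wrist stem_tip [251.1 217.6] 0.81 [0.5962 0.0227 0.2845] tool [0.0013 0.0004 0.0257]
wrist collar_top [254.1 199.9] 0.97 [0.5945 0.021  0.248 ] tool [-0.0001  0.0025  0.0622]
wrist collar_top [266.7 144.9] 0.47 [0.6322 0.0054 0.248 ] tool [0.0398 0.011  0.0622]
wrist 0.91 [220.5, 202.6, 285.0, 326.6]
wrist 0.88 [54.9, 169.8, 91.2, 212.1]
```

View pics/s2.png

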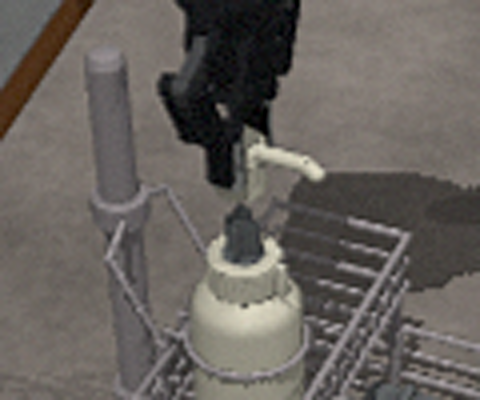

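In the side view the head at (250,165) hangs over the stem at (242,220), and the spout yaw of 170° lies along a rib. The head is about 1 mm too far along +x. I'm correcting that and lowering with force checks.

Request:
arm_command([
  [-0.001,0.001,0.008,0,0.015],
  [-0.001,0.001,0.014,0,0.015],
  [-0.001,0.001,0.02,0,0.015],
  [-0.001,0.001,0.024,0,0.015],
  [-0.001,0.001,0.024,0,0.015],
])

```text
t: 13.9
eef_pos: [0.5939, 0.0214, 0.2859]
tcp_rot: [0.996, -0.09, -0.0, 0.0]
wrist_force: [-0.6, 0.1, -0.0]
opening: 0.359
grasp_force: 59.9
```

Request:
arm_command([
  [0,0,0.002,0,0.015],
  [0,0,0.004,0,0.015],
  [0,0,0.006,0,0.015],
  [0,0,0.008,0,0.015],
  [0,0,0.008,0,0.015],
])

```text
t: 14.4
eef_pos: [0.5941, 0.0214, 0.2783]
tcp_rot: [0.996, -0.09, -0.0, -0.0]
wrist_force: [0.6, -0.3, 0.0]
opening: 0.358
grasp_force: 59.9
```

Request:
arm_command([
  [0,0,0.002,0,0.015],
  [0,0,0.004,0,0.015],
  [0,0,0.006,0,0.015],
  [0,0,0.008,0,0.015],
  [0,0,0.008,0,0.015],
])

```text
t: 14.9
eef_pos: [0.5941, 0.0214, 0.2704]
tcp_rot: [0.996, -0.09, -0.0, -0.0]
wrist_force: [1.4, -0.5, -1.3]
opening: 0.354
grasp_force: 60.0
```

Request:
arm_command([
  [0,0,0.002,0,0.015],
  [0,0,0.003,0,0.015],
  [0,0,0.004,0,0.015],
  [0,0,0.004,0,0.015],
])

```text
t: 15.3
eef_pos: [0.5942, 0.0214, 0.2668]
tcp_rot: [0.996, -0.09, 0.0, -0.0]
wrist_force: [-0.9, 0.0, 5.5]
opening: 0.358
grasp_force: 60.6
```

Request:
arm_command([
  [0,0,0.002,0,0.015],
  [0,0,0.004,0,0.015],
  [0,0,0.005,0,0.015],
  [0,0,0.005,0,0.015],
])

```text
t: 15.7
eef_pos: [0.5943, 0.0214, 0.2619]
tcp_rot: [0.996, -0.09, 0.0, -0.0]
wrist_force: [-0.8, 0.8, 9.2]
opening: 0.356
grasp_force: 60.9
```

Request:
arm_command([
  [0,0,0.002,0,0.015],
  [0,0,0.003,0,0.015],
  [0,0,0.004,0,0.015],
  [0,0,0.004,0,0.015],
])

```text
t: 16.1
eef_pos: [0.5946, 0.0214, 0.2593]
tcp_rot: [0.996, -0.09, 0.001, -0.0]
wrist_force: [-6.2, 0.1, 26.2]
opening: 0.354
grasp_force: 63.0
```

Force jumped to 26 N: the bottom stop. One check picture before handing in.

Run:
```python
from h import *
np.set_printoptions(precision=4,suppress=True)
p=robot.capture('side');q=robot.capture('wrist');s=robot.sense()
print(s['t'],s['eef_pos'],s['wrist_force'],s['wrist_torque'],s['grasp_force'])
for d in robot.place_of(q,'locked_mark')[:2]: print(d['point'],d['confidence'],onz(q,d['point'],.218))
a=cv2.resize(p['frame'][130:220,190:290],(390,351),interpolation=cv2.INTER_CUBIC)
b=cv2.resize(q['frame'][150:330,160:360],(390,351),interpolation=cv2.INTER_CUBIC)
cv2.imwrite('pics/end.png',np.hstack([a,b])[:,:,::-1])
```

```text
16.2 [0.5946 0.0214 0.2593] [-6.1471 -0.3064 26.0427] [ 0.102   1.182  -0.0473] 62.98708789399825
```

View pics/end.png

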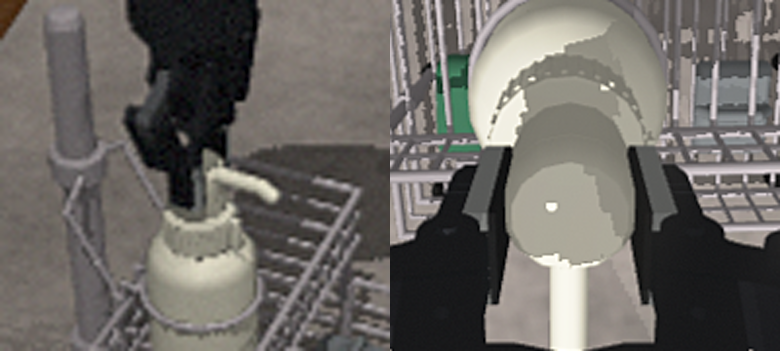

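The side view shows the head's skirt seated right above the collar with its spout over the pointer (210,215). No stem is visible and the head is upright. I'm handing in.

```bash
python3 -c "
from workcell import robot
print(robot.close_job())"
```

```text
the job is handed in; nothing more can be done
None
```

I handed the job in at about 16 s: the collar is at its locked mark, and the pump head is meshed, home and held pressed to the bottom stop (26 N). The verdict was not reported, and I did not re-measure the bystanders at the end.

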